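Load the vial rack and index the slide to the reader

TASK

Set the blue vial rack on the grey carriage of the indexing slide: lower it over the two locating pins, either way round, and keep hold of it until it lies flush on the carriage, then let go. Next pull the red plunger knob up out of its hole, slide the carriage with the rack one hole towards the black reader block, let the pin drop fully home in that next hole, and finish while still gripping the knob there. Leave the dish, bottle and jar where they stand.

Things in the scene. Friction and masses are not known exactly. Their poses are not given: they have to be found in the camera images.
- slide: Fixed indexing slide: aluminium base 170 x 400 x 8 mm on the bench, long side along its y = direction of travel; z up. Origin: on the bench under mid-travel. Turned up to 15 degrees either way. At local x = -85 mm (robot's side) runs a steel index strip, top 22 mm above the bench, with five 11 mm holes at local y = -60, -30, 0, 30, 60 mm.
- carriage (a joint): Position of the carriage along the slide's +y in m: 0 at the middle hole, where it starts (1 mm play), +-0.030 at the neighbouring holes, end stops at +-0.064. Runs with 1 to 2 N of friction, and only while the plunger pin is out of its hole.
- deck: Centre of the flat top of the grey carriage plate (100 mm in x, 150 mm in y; axes as the slide's), 36 mm above the bench. Two steel locating pins stand on it at x = 0, y = +-52 mm: 8 mm thick, 14 mm high, the upper 5 mm tapered. The plunger's lip (44 mm wide) reaches out to x = -106 mm, towards the robot.
- plunger (a joint): Lift of the lock plunger in m: 0 fully home (its 8 mm round-nosed pin then reaches 11 mm into the strip's hole), 0.011 and more clear of the strip, stop at 0.018. A spring pushes it down with about 4 N at 0 and 8 N at the stop. Between holes the pin rides on the strip at 0.011.
- knob: Red plunger knob, upright cylinder 22 mm thick and 38 mm high, with a black band; origin at the centre of its underside, z up; it moves with plunger and carriage. Underside 46 mm above the bench when the plunger is home, over a 24 mm brass boss whose top is 42 mm above the bench. It stands at x = -85 mm, y = 0 from the deck's centre.
- rack: Loose blue vial rack, about 0.2 kg, flat on the bench: plate 80 x 130 x 10 mm (x, y, z), origin at the centre of its underside. Two through holes, 11 mm, at x = 0, y = +-52 mm fit the pins. Upright blue grip in its middle: 12 mm thick (x), 44 mm long (y), top 59 mm above the underside. Four green-capped vials fixed in it, 48 mm high, at x = +-27, y = +-34 mm.
- reader: Black reader block with green window and green dot on top, 50 x 36 x 50 mm, fixed on one end of the slide's base at y = +172 or -172 mm of the slide; which end changes. Origin at the centre of its underside.
- buffer: Grey and white end buffer, 44 x 36 x 34 mm, fixed on the slide's other end. Origin at the centre of its underside.
- dish: Closed petri dish, 84 mm wide, 15 mm high, loose bystander; origin at the centre of its underside.
- bottle: Amber bottle, 60 mm thick, 130 mm high, loose bystander; origin at the centre of its underside.
- jar: Clear jar with green cap, 60 mm thick, 75 mm high, loose bystander; origin at the centre of its underside.
There are look-alikes about, which are no part of the job. Of the things that look like the rack, the smaller one is meant.

How it is judged:
On the way, in this order (a step that is already met when the one before it is completed fails the run):
1. the rack is lowered over the pins, flush on the carriage, while still held (x of rack in the frame of deck between -0.003 and 0.003 m and y of rack in the frame of deck between -0.003 and 0.003 m and z of rack in the frame of deck below 0.002 m and angle between the z axis of rack and the z axis of deck, either way round below 0.04 rad and value of joint carriage between -0.004 and 0.004 m and contact force between the fingers and rack above 0.5 N), for 0.1 s.
2. the rack is let go and the plunger is pulled up by its knob at the starting hole (x of rack in the frame of deck between -0.003 and 0.003 m and y of rack in the frame of deck between -0.003 and 0.003 m and z of rack in the frame of deck below 0.002 m and angle between the z axis of rack and the z axis of deck, either way round below 0.04 rad and value of joint carriage between -0.004 and 0.004 m and contact force between the fingers and rack below 0.1 N and contact force between the fingers and knob above 1 N and value of joint plunger above 0.009 m), for 0.05 s.
At the end, for the whole second after the job is handed in: Rack flush over both pins (underside within 2 mm, centred within 3 mm); carriage at the next hole towards the reader (within 3 mm), plunger home (lift under 2 mm); fingers still grip the knob (over 2 N), arm off the rack; dish, bottle, jar upright within 30 mm of their places (x of rack in the frame of deck between -0.003 and 0.003 m and y of rack in the frame of deck between -0.003 and 0.003 m and z of rack in the frame of deck below 0.002 m and angle between the z axis of rack and the z axis of deck, either way round below 0.04 rad and ((y of reader in the frame of slide above 0 m and value of joint carriage between 0.027 and 0.033 m) or (y of reader in the frame of slide below 0 m and value of joint carriage between -0.033 and -0.027 m)) and value of joint plunger below 0.002 m and contact force between the fingers and knob above 2 N and contact force between the arm and rack below 0.1 N and linear speed of rack below 0.02 m/s and distance of each of dish, bottle, jar from where it was at the start of the episode below 0.03 m and angle between each of dish, bottle, jar's own z axis and vertical below 0.3 rad); the arm keeps its last pose, push and grip.
It fails at once if the petri dish is knocked away or over (distance of dish from where it was at the start of the episode above 0.03 m or angle between dish's own z axis and vertical above 0.3 rad).
It fails at once if the amber bottle is knocked away or over (distance of bottle from where it was at the start of the episode above 0.03 m or angle between bottle's own z axis and vertical above 0.3 rad).
It fails at once if the green-capped jar is knocked away or over (distance of jar from where it was at the start of the episode above 0.03 m or angle between jar's own z axis and vertical above 0.3 rad).
It also fails if it takes over 54 s, if anything falls off the work surface, if the arm or the gripper's body presses on something with over 40 N, if the wrist force passes 120 N, or if a joint passes its speed limit or range.

ROBOT

A 7-joint arm with a two-finger parallel gripper is mounted at the origin on the work surface. World frame = base frame: x ahead of the robot, y to its left, z up, the work surface at z = 0. Lengths are in m, angles in rad, forces in N, time in s.
With the tool pointing down it reaches from about 0.4 to 0.875 m from the base axis. Payload 19.3 kg.
Tool frame: the origin (TCP) lies on the centre line of the jaws, within the pads' length; the fingertips stand 8 mm ahead of it and the grasp point (between the pads) lies 11 mm behind it; z points along the fingers, y is the line along which they close (so a half turn about z gives the same grasp; the last joint's range is limited). The gripper opens to 85 mm and grips with 20 to 120 N. Pads are 22 mm wide; open, the fingers measure 114 mm over their backs; the gripper's body (76 mm by 85 mm) begins 54 mm behind the grasp point. The pads swing forward as they close: fully open they stand 13 mm farther back than shut.
Start: joints at [1.08, 0.521, -0.036, 1.599, 0.021, 1.021, -0.113], TCP at [0.255, -0.57, 0.239] pointing down, gripper open.
Joint ranges: [-2.91, 2.91], [-0.3, 2.13], [-1.5, 1.42], [0.17, 2.43], [-1.26, 4.41], [0.16, 1.93], [-2.52, 2.52]. Speed limits (rad/s): [1.89, 1.89, 2.39, 2.39, 3.01, 3.01, 3.01].

INTERFACE

Orientations are given as [roll, pitch, yaw] about the fixed x, y, z axes, in that order (R = Rz(yaw) Ry(pitch) Rx(roll)).
In Python, from workcell import status, grab_frame, camera_params, bot, search_frame, silhouettes gives the robot as it stands.
- The arm moves only by the shell command python3 -m creep 'ROWS' [FORCE]. ROWS is JSON, a list of rows, each a list of 5 numbers: the shift along the tool's x, y, z in units of 60 mm (1.0 is 60 mm), then the turn about the tool's z in units of 8 degrees (1.0 is 8 degrees), then the opening, from 0 (shut) to 1 (fully open). In form: [[x, y, z, twist, hand], ...]. A call has 1 to 5 rows; each row is the pose to reach, as a shift and turn from the pose commanded when the call began, along the tool's axes at that moment; what a row does not reach only later rows make up. A row lasts 1/8 s, in which the tool goes at most 62.5 mm and 10.7 degrees, less where a joint would pass 70% of its speed; a pose out of reach is approached as far as the arm can. A call with a gripper value outside its range is refused whole. The fingers move at their own pace and stop on an object; FORCE is the grip in N (left out, the last holds). Time passes only in rows, so rows that repeat a pose let the fingers close. It gives the time, the measured TCP pose, the force, the opening and the grip force at its end, in the units of the state.
- status.observe(): the state, without advancing time (a new reading comes with each control period).
- grab_frame(name): name is "scene" or "top" or "wrist"; returns the picture (480x640x3 uint8, blue, green, red); there is no depth.
- camera_params(name): a dict with "K" (3x3 intrinsics, pixels), "k1" (the pictures are not rectified: a ray, as slopes to the right and down, at radius r is drawn at 1 + k1 r^2 times it, then the intrinsics apply), "rvec" (rotation vector, rad) and "tvec" (3), from world to camera coordinates, as OpenCV has them; the wrist camera has in their place "tool_from_camera" (4x4, takes a point from camera to tool coordinates, whose origin is the TCP and whose axes are the flange's). Camera axes: x right, y down, z forward; pixel columns grow to the right and rows downward; lengths in m; the calibration is good to about 2 mm. A picture is of the moment at which its call begins: read the wrist's pose just before it. camera_params takes no time and is no camera call.
- bot.job_done(): hands the job in; it is judged then, once.
Trained networks look in the newest picture that a camera, given by its name, has taken for a name from the list of things; names that differ only in an ending like _2 or _b are one class to them, and where a whole thing is asked for, a point or a joint stands for the part that bears it (a point fixed in the world has none). Each returns a list of dicts, best first, with "p" (0 to 1); they miss things now and then, are a little off and sometimes report something else, mostly with a low value. They report only what shows in the picture. A call takes as long as a camera call. They do not tell look-alikes from the thing itself.
- search_frame(camera, name): "extent" ([left, top, right, bottom] as shares, 0 to 1, of the picture: columns of its width, rows of its height, round what is visible of it).
- silhouettes(camera, name): "mask" (480x640 bool, what is visible of it) and "extent" ([left, top, right, bottom] as shares, 0 to 1, of the picture: columns of its width, rows of its height, round what is visible of it).
The state is a dict: "clock": time; "qpos": joint angles; "qd": joint speeds; "joint_efforts": joint torques, N m; "position": TCP position; "tool_rot": TCP orientation; "force": force on the tool from outside, world axes, zero at the start; "moment": the same for the moment, N m; "grip_width": finger opening in m; "finger_force": force on a finger pad.
Only numpy, scipy, OpenCV 4.12 (cv2) and the standard library are available. Lean on these libraries where they do the work, as an engineer would, in place of code of your own. Each camera call takes 0.05 s, during which the arm holds its last target. There are 200 camera calls.

## Working session

There is one attempt and no reset: what is moved stays moved. The work goes in short steps, Python scripts to look and compute and a shell command to move; the robot and the scene stay as the last step left them, time stands still between calls to the robot, and variables do not carry over. Pictures are saved under pics/ and viewed, at most 10 in all, crops included, and the job is handed in when it is done.

```bash
mkdir -p pics; ls
python3 - <<'E'
from workcell import status, grab_frame, camera_params, bot, search_frame, silhouettes
import cv2,numpy as np
s=status.observe();print(s)
for c in ['top','scene']:
    cv2.imwrite(f'pics/{c}0.png',grab_frame(c)); p=camera_params(c); print(c,p)
    R=cv2.Rodrigues(np.array(p['rvec'],float))[0]; print('cam pos',-R.T@np.array(p['tvec']))
    for n in ['rack','deck','knob','reader','buffer','dish','bottle','jar']:
        print(n,[(round(d['p'],2),(np.array(d['extent'])*[640,480,640,480]).round(0).tolist()) for d in search_frame(c,n)])
print(camera_params('wrist'))
E
```

```text
pics
{'clock': 0.0, 'qpos': array([ 1.07981105,  0.52199578, -0.03632054,  1.59997372,  0.02115191,
        1.02110519, -0.11282109]), 'qd': array([-6.68624097e-05, -2.36461422e-03,  9.94012994e-04, -5.01523817e-05,
       -3.04103021e-04, -1.06615216e-03, -3.56477983e-04]), 'joint_efforts': array([ 3.80748361e-04, -9.27098608e+01,  1.98005363e+00, -3.69919288e+01,
        1.78968371e-02,  8.33679718e-03, -4.71127385e-05]), 'position': array([ 0.25514598, -0.57020368,  0.23874943]), 'tool_rot': array([-3.14049398e+00,  4.05543842e-05,  4.20722525e-01]), 'force': array([-0.45303427, -0.42268501, -0.03120637]), 'moment': array([-0.00117359, -0.02099734, -0.03038343]), 'finger_force': 0.0, 'grip_width': 0.08534997003560695}
top {'K': array([[502.48794078,   0.        , 322.63646058],
       [  0.        , 502.48794078, 245.52494111],
       [  0.        ,   0.        ,   1.        ]]), 'k1': -0.14243844814481782, 'rvec': array([ 2.19935742, -2.21607233,  0.06976291]), 'tvec': array([0.01848928, 0.48608433, 1.13696662])}
cam pos [0.43494693 0.03614928 1.15707706]
rack [(0.78, [163.0, 320
[... 1086 characters left out ...]
184.0, 334.0])]
dish [(0.56, [386.0, 297.0, 424.0, 330.0])]
bottle [(0.76, [339.0, 304.0, 380.0, 365.0])]
jar [(0.86, [446.0, 259.0, 474.0, 299.0])]
{'K': array([[390.34729878,   0.        , 318.22814056],
       [  0.        , 390.34729878, 237.64626801],
       [  0.        ,   0.        ,   1.        ]]), 'k1': -0.042554694689452256, 'tool_from_camera': array([[-6.40588408e-05, -9.56624337e-01, -2.91324344e-01,
         7.46470107e-02],
       [ 9.99999862e-01,  9.08822276e-05, -5.18319137e-04,
        -3.15238183e-04],
       [ 5.22312906e-04, -2.91324337e-01,  9.56624199e-01,
        -1.34641813e-01],
       [ 0.00000000e+00,  0.00000000e+00,  0.00000000e+00,
         1.00000000e+00]])}
```

Run:
```python
import cv2
im=cv2.imread('pics/top0.png')[90:410,130:490]
cv2.imwrite('pics/top0c.png',cv2.resize(im,(675,600),interpolation=cv2.INTER_CUBIC))
```

```text
(no output)
```

View pics/top0c.png

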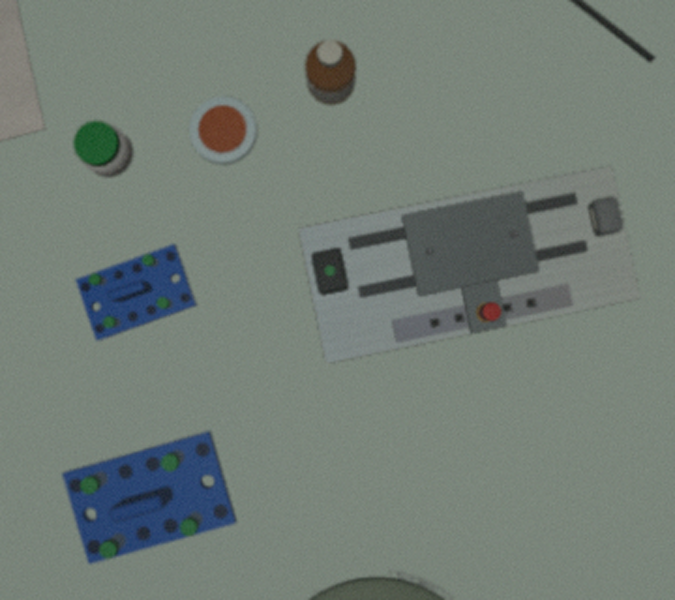

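View pics/scene0.png

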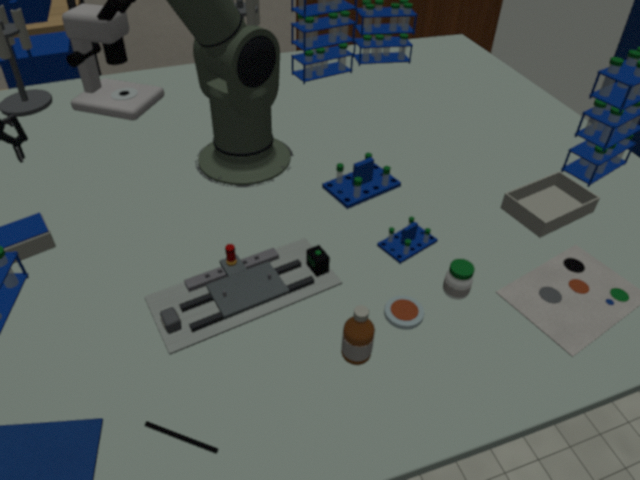

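The top view shows two blue racks: the smaller at crop (137,292) (full ≈(203,246)) and the larger at crop (150,497) (full ≈(210,355)). The smaller one fits the description, and I'll check that its hole pitch is 104 mm. The slide's reader is on the left (+y), the buffer on the right, and the red knob at crop (490,312).

```bash
cat > h.py <<'E'
import cv2,numpy as np
from workcell import status, grab_frame, camera_params, bot, search_frame, silhouettes
from scipy.spatial.transform import Rotation as Ro
def T_wc(c,s=None):
    p=camera_params(c)
    if c=='wrist':
        T=np.eye(4);T[:3,:3]=Ro.from_euler('xyz',s['tool_rot']).as_matrix();T[:3,3]=s['position']
        return p,T@np.array(p['tool_from_camera'])
    R=cv2.Rodrigues(np.array(p['rvec'],float))[0];T=np.eye(4);T[:3,:3]=R.T;T[:3,3]=-R.T@np.array(p['tvec']);return p,T
def p2w(c,uv,z,s=None):
    p,T=T_wc(c,s); uv=np.array(uv,float).reshape(-1,1,2)
    n=cv2.undistortPoints(uv,np.array(p['K']),np.array([p['k1'],0,0,0,0.])).reshape(-1,2)
    d=np.c_[n,np.ones(len(n))]@T[:3,:3].T; o=T[:3,3]
    return o+d*((np.asarray(z)-o[2])/d[:,2])[:,None]
def w2p(c,P,s=None):
    p,T=T_wc(c,s);Ti=np.linalg.inv(T)
    return cv2.projectPoints(np.array(P,float).reshape(-1,3),cv2.Rodrigues(Ti[:3,:3])[0],Ti[:3,3],np.array(p['K']),np.array([p['k1'],0,0,0,0.]))[0].reshape(-1,2)
E
python3 - <<'E'
from h import *
im=cv2.imread('pics/top0.png'); hsv=cv2.cvtColor(im,cv2.COLOR_BGR2HSV)
b=cv2.inRange(hsv,(100,110,40),(130,255,255))
for n,(x0,y0,x1,y1) in dict(small=(160,210,245,285),big=(155,310,265,400)).items():
    m=np.zeros_like(b);m[y0:y1,x0:x1]=b[y0:y1,x0:x1]
    q=cv2.boxPoints(cv2.minAreaRect(cv2.findNonZero(m)))
    w=p2w('top',q,.01);print(n,w[:,:2].round(4).tolist(),w.mean(0).round(4),[np.linalg.norm(w[i]-w[i-1]).round(4) for i in range(4)])
c=lambda u,v:(130+u/1.875,90+v/1.875)
h=p2w('top',[c(97,306),c(176,278)],.01);print('holes',h.round(4),np.linalg.norm(h[0]-h[1]),h.mean(0))
pn=p2w('top',[c(430,251),c(513,234)],.05);print('pins',pn.round(4),np.linalg.norm(pn[0]-pn[1]),pn.mean(0),np.degrees(np.arctan2(*(pn[0]-pn[1])[[1,0]])))
dk=p2w('top',[c(403,214),c(523,193),c(538,270),c(419,296)],.036);print('deck',dk.mean(0),[np.linalg.norm(dk[i]-dk[i-1]).round(4) for i in range(4)])
print('base',(bb:=p2w('top',[c(299,228),c(611,167),c(640,297),c(330,362)],.008)).round(4),bb.mean(0))
print('knob',p2w('top',[c(490,311)],.084))
print('dish,jar,bottle',p2w('top',[c(223,130),c(97,143),c(330,50)],[.015,.075,.13]).round(3))
E
```

```text
small [[0.5044, 0.3665], [0.5462, 0.2445], [0.4726, 0.2181], [0.4306, 0.3396]] [0.4885 0.2922 0.01  ] [np.float64(0.0786), np.float64(0.129), np.float64(0.0782), np.float64(0.1285)]
big [[0.2665, 0.3828], [0.3175, 0.2017], [0.2075, 0.1716], [0.1554, 0.3526]] [0.2367 0.2772 0.01  ] [np.float64(0.115), np.float64(0.1882), np.float64(0.114), np.float64(0.1884)]
holes [[0.4709 0.3389 0.01  ]
 [0.5045 0.241  0.01  ]] 0.10343601799404706 [0.48770849 0.28994153 0.01      ]
pins [[ 0.5319 -0.0661  0.05  ]
 [ 0.5517 -0.1654  0.05  ]] 0.10121876836727797 [ 0.54179022 -0.1157824   0.05      ] 101.27181464094296
deck [ 0.54240398 -0.11699349  0.036     ] [np.float64(0.1001), np.float64(0.1477), np.float64(0.0948), np.float64(0.1471)]
base [[ 0.5649  0.0903  0.008 ]
 [ 0.6401 -0.2989  0.008 ]
 [ 0.4771 -0.3319  0.008 ]
 [ 0.4008  0.0534  0.008 ]] [ 0.52072804 -0.12177108  0.008     ]
knob [[ 0.45964879 -0.13118314  0.084     ]]
dish,jar,bottle [[0.686 0.183 0.015]
 [0.66  0.324 0.075]
 [0.751 0.05  0.13 ]]
```

Run:
```python
import cv2
im=cv2.imread('pics/top0.png')[205:285,155:250]
cv2.imwrite('pics/rackc.png',cv2.resize(im,(570,480),interpolation=cv2.INTER_CUBIC))
```

```text
(no output)
```

View pics/rackc.png

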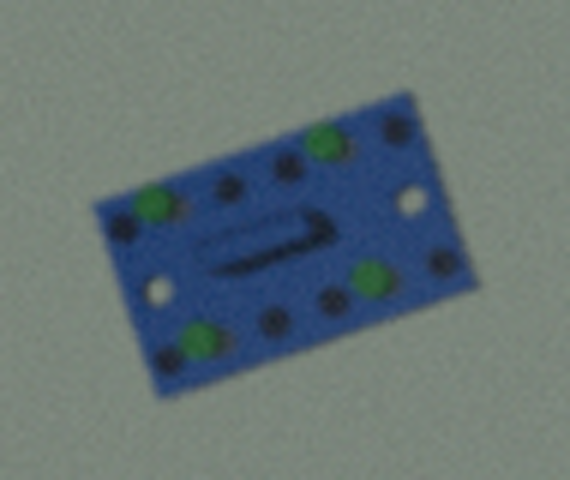

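The enlarged crop shows the small rack with its holes at (159,291) and (412,201). It measures 129 x 78 mm with a 103 mm hole pitch, so it is the one meant; the big one is 188 x 115 mm. I'll move towards it now.

```bash
cat >> h.py <<'E'
def go(x,y,z,yawdeg,s=None):
    s=s or status.observe();R=Ro.from_euler('xyz',s['tool_rot']).as_matrix()
    d=R.T@(np.array([x,y,z])-s['position'])/.06
    t=-((yawdeg-np.degrees(s['tool_rot'][2])+180)%360-180)/8
    print('at',s['position'].round(4),np.degrees(s['tool_rot']).round(2),'rows',d.round(3),round(t,3),'clk',round(s['clock'],2),'f',s['force'].round(1),'w',round(s['grip_width'],4),'ff',s['finger_force'])
E
python3 -c "
from h import *
go(.45,-.15,.24,60);go(.44,.29,.26,109)"
```

```text
at [ 0.2553 -0.5705  0.2393] [-180.    -0.    24.1] rows [ 5.825 -5.071 -0.012] -4.487 clk 0.9 f [-0.2 -0.1  0.5] w 0.0856 ff 0.0
at [ 0.2553 -0.5705  0.2393] [-180.    -0.    24.1] rows [  8.667 -11.833  -0.345] -10.612 clk 0.9 f [-0.2 -0.1  0.5] w 0.0856 ff 0.0
```

```bash
python3 -m creep '[[0.75,-0.65,0,-0.6,1],[1.5,-1.3,0,-1.2,1],[2.25,-1.95,0,-1.8,1],[3,-2.6,0,-2.4,1],[3.75,-3.25,0,-3,1]]'; python3 -c "
from h import *
go(.44,.29,.26,109)"
```

```text
clock: 1.52
position: [0.3816, -0.2989, 0.2396]
tool_rot: [3.141, 0.0, 0.842]
force: [1.3, -0.8, 0.4]
grip_width: 0.0848
finger_force: 0.0
at [ 0.3816 -0.2989  0.2396] [179.96   0.    48.26] rows [ 7.971 -5.808 -0.345] -7.593 clk 1.52 f [ 1.3 -0.8  0.4] w 0.0848 ff 0.0
```

```bash
python3 -m creep '[[0.83,-0.5,0,-0.7,1],[1.66,-1,0,-1.4,1],[2.5,-1.5,0,-2.1,1],[3.3,-2,0,-2.8,1],[4.1,-2.5,0,-3.5,1]]'; python3 -c "
from h import *
go(.46,.29,.26,109)"
```

```text
clock: 2.15
position: [0.4338, -0.0155, 0.2396]
tool_rot: [3.141, -0.0, 1.331]
force: [0.7, -0.2, -0.9]
grip_width: 0.0858
finger_force: 0.0
at [ 0.4338 -0.0155  0.2396] [179.95  -0.    76.28] rows [ 5.051 -0.783 -0.34 ] -4.09 clk 2.15 f [ 0.7 -0.2 -0.9] w 0.0858 ff 0.0
```

```bash
python3 -m creep '[[1,-0.1,0,-0.9,1],[2,-0.2,0,-1.8,1],[3,-0.3,0,-2.7,1],[4,-0.3,0,-3.6,1],[5,-0.3,0,-4.1,1]]'; python3 -m creep '[[0.1,0,0,0,1],[0.1,0,0,0,1]]'
python3 - <<'E'
from h import *
s=status.observe(); im=grab_frame('wrist'); cv2.imwrite('pics/w1.png',im)
go(.488,.291,.2,109,s)
print([(round(d['p'],2),(np.array(d['extent'])*[640,480,640,480]).round(0).tolist()) for d in search_frame('wrist','rack')])
E
```

```text
clock: 2.78
position: [0.4886, 0.28, 0.2395]
tool_rot: [3.141, 0.0, 1.903]
force: [0.6, -1.3, 1.3]
grip_width: 0.0852
finger_force: 0.0
clock: 3.02
position: [0.4859, 0.2838, 0.239]
tool_rot: [-3.141, 0.0, 1.901]
force: [0.1, -0.1, 0.3]
grip_width: 0.0854
finger_force: 0.0
at [0.4859 0.2838 0.239 ] [-1.7996e+02  1.0000e-02  1.0893e+02] rows [0.101 0.073 0.65 ] -0.009 clk 3.02 f [ 0.1 -0.1  0.3] w 0.0854 ff 0.0
[(0.84, [2.0, 8.0, 134.0, 229.0]), (0.55, [280.0, 126.0, 368.0, 263.0])]
```

View pics/w1.png

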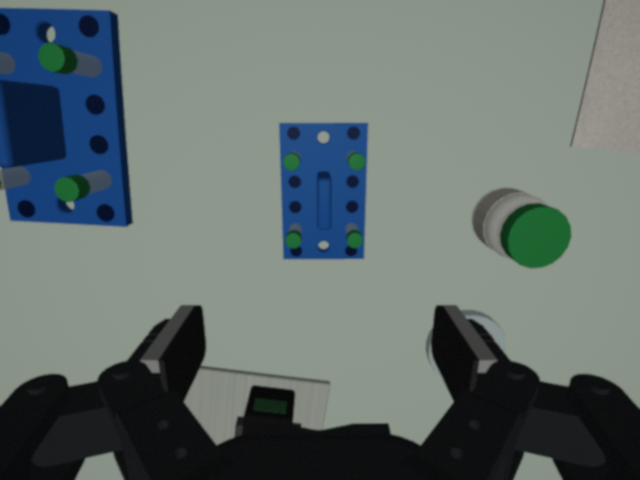

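The wrist view shows the small rack squarely between the jaws, with its holes at (323,137) and (323,245), the jar and dish to the right, and the larger look-alike top left.

```bash
cat >> h.py <<'E'
def rackfit(im,s,z,y1=290,x0=230,x1=420,y0=80):
    hsv=cv2.cvtColor(im,cv2.COLOR_BGR2HSV);b=cv2.inRange(hsv,(100,110,40),(130,255,255))
    m=np.zeros_like(b);m[y0:y1,x0:x1]=b[y0:y1,x0:x1]
    q=cv2.boxPoints(cv2.minAreaRect(cv2.findNonZero(m)));w=p2w('wrist',q,z,s)
    e=[w[i]-w[i-1] for i in range(4)];L=[np.linalg.norm(v).round(4) for v in e];v=e[int(np.argmax(L))]
    print('rack',w.mean(0).round(4),L,'long axis deg',np.degrees(np.arctan2(v[1],v[0]))%180);return w.mean(0)
E
python3 - <<'E'
from h import *
im=cv2.imread('pics/w1.png');s=status.observe()
rackfit(im,s,.01)
h=p2w('wrist',[(323,137),(323,245)],.01,s);print(h,h.mean(0),np.linalg.norm(h[0]-h[1]))
go(*h.mean(0)[:2],.056,109)
E
```

```text
rack [0.4886 0.2909 0.01  ] [np.float64(0.1287), np.float64(0.0772), np.float64(0.1288), np.float64(0.0852)] long axis deg 110.78843811338557
[[0.47166879 0.34007053 0.01      ]
 [0.50517339 0.24283282 0.01      ]] [0.48842109 0.29145168 0.01      ] 0.10284808826136534
at [0.4864 0.2826 0.2393] [-1.8000e+02  5.0000e-02  1.0882e+02] rows [0.132 0.079 3.056] -0.023 clk 3.12 f [-1.  -0.1  0.4] w 0.0852 ff 0.0
```

```bash
python3 -m creep '[[0.13,0.08,0.8,0,0.8],[0.13,0.08,1.6,0,0.6],[0.13,0.08,2.4,0,0.6],[0.13,0.08,2.9,0,0.6],[0.13,0.08,2.9,0,0.6]]' 40
python3 - <<'E'
from h import *
s=status.observe(); im=grab_frame('wrist'); cv2.imwrite('pics/w2.png',im)
go(.4885,.2912,.033,109,s)
E
```

```text
clock: 3.75
position: [0.4877, 0.2911, 0.0641]
tool_rot: [-3.139, 0.001, 1.9]
force: [0.0, 0.0, 1.2]
grip_width: 0.0514
finger_force: 0.0
at [0.4877 0.2911 0.0641] [-1.7983e+02  6.0000e-02  1.0883e+02] rows [-0.003  0.014  0.518] -0.021 clk 3.75 f [0.  0.  1.2] w 0.0514 ff 0.0
```

View pics/w2.png

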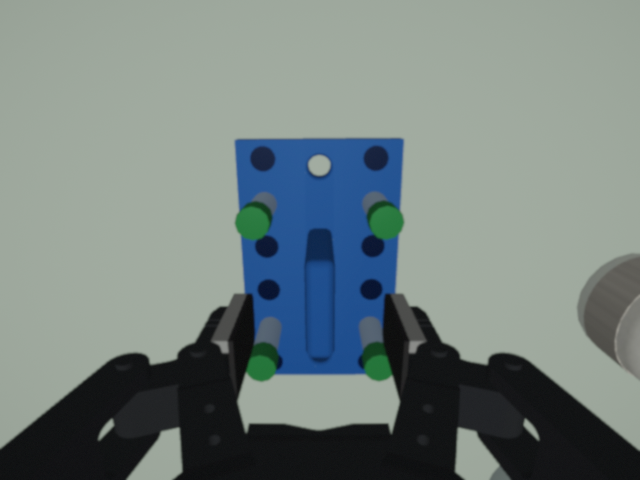

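```bash
python3 - <<'E'
from h import *
s=status.observe()
print(p2w('wrist',[(320,262),(320,357)],.059,s),p2w('wrist',[(319,165)],.01,s), w2p('wrist',[s['position']],s))
E
python3 -m creep '[[0,0,0.25,0,0.6],[0,0,0.52,0,0.6],[0,0,0.52,0,0.05],[0,0,0.52,0,0.05],[0,0,0.52,0,0.05]]' 40;python3 -m creep '[[0,0,0,0,0.05],[0,0,0,0,0.05],[0,0,0,0,0.05],[0,0,0,0,0.05]]' 40
```

```text
[[0.48236225 0.31290401 0.059     ]
 [0.49611917 0.27276356 0.059     ]] [[0.47180939 0.34267641 0.01      ]] [[317.17732211 320.97926927]]
clock: 4.42
position: [0.4884, 0.293, 0.0345]
tool_rot: [3.141, -0.0, 1.901]
force: [-0.0, -0.2, -1.1]
grip_width: 0.0113
finger_force: 41.3
clock: 4.92
position: [0.4884, 0.293, 0.0344]
tool_rot: [3.141, -0.0, 1.901]
force: [-0.1, -0.7, 5.1]
grip_width: 0.0115
finger_force: 42.3
```

The rack is gripped (11.5 mm, 42 N). Next I'll lift it, check it in the hand, and measure the pins with the same wrist camera.

```bash
python3 -m creep '[[0,0,-0.5,0,0.05],[0,0,-1.2,0,0.05],[0,0,-2,0,0.05],[0,0,-2.7,0,0.05],[0,0,-2.7,0,0.05]]' 60
python3 - <<'E'
from h import *
s=status.observe(); im=grab_frame('wrist'); cv2.imwrite('pics/w3.png',im)
go(.570,-.25,.2,101,s);
print(rackfit(im,s,s['position'][2]-.0244,y1=460,y0=80,x0=180,x1=460))
E
```

```text
clock: 5.55
position: [0.4893, 0.2935, 0.1988]
tool_rot: [3.137, -0.001, 1.9]
force: [-0.2, -0.2, -2.6]
grip_width: 0.0111
finger_force: 59.1
at [0.4893 0.2935 0.1988] [ 1.7974e+02 -4.0000e-02  1.0889e+02] rows [-9.006 -1.659 -0.033] 0.986 clk 5.55 f [-0.2 -0.2 -2.6] w 0.0111 ff 59.07482385635376
rack [0.4899 0.2931 0.1744] [np.float64(0.0989), np.float64(0.1296), np.float64(0.0792), np.float64(0.1299)] long axis deg 113.24152558373936
[0.48988491 0.29310703 0.17444447]
```

View pics/w3.png

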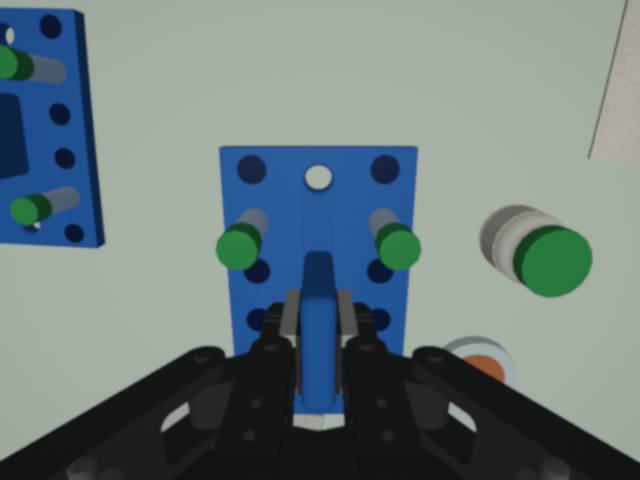

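The rack is held square: front hole at (318,177), front edge on row 147 from column 220 to 417.

```bash
cat >> h.py <<'E'
def p2t(uv,zt):  # wrist pixel -> tool coords on plane tool z=zt
    p=camera_params('wrist');T=np.array(p['tool_from_camera'])
    n=cv2.undistortPoints(np.array(uv,float).reshape(-1,1,2),np.array(p['K']),np.array([p['k1'],0,0,0,0.])).reshape(-1,2)
    d=np.c_[n,np.ones(len(n))]@T[:3,:3].T;o=T[:3,3];return o+d*((zt-o[2])/d[:,2])[:,None]
E
python3 -c "
from h import *
print(p2t([(318,177),(220,148),(417,147),(318.5,148)],.0244))"
python3 -m creep '[[-0.7,-0.1,0,0.2,0.05],[-1.5,-0.25,0,0.4,0.05],[-2.4,-0.4,0,0.6,0.05],[-3.3,-0.6,0,0.8,0.05],[-4.2,-0.77,0,1,0.05]]'
python3 -m creep '[[-0.9,-0.02,0,0,0.05],[-1.8,-0.04,0,0,0.05],[-2.7,-0.06,0,0,0.05],[-3.6,-0.08,0,0,0.05],[-4.3,-0.1,0,0,0.05]]'
python3 -c "
from h import *
go(.570,-.25,.2,101)"
```

```text
[[ 0.05202566  0.0003012   0.0244    ]
 [ 0.06369561 -0.03889311  0.0244    ]
 [ 0.06408697  0.03986225  0.0244    ]
 [ 0.06359877  0.00050325  0.0244    ]]
clock: 6.22
position: [0.5256, 0.0375, 0.1948]
tool_rot: [-3.14, -0.0, 1.76]
force: [1.3, 0.9, -1.4]
grip_width: 0.0112
finger_force: 58.9
clock: 6.85
position: [0.5683, -0.2174, 0.1943]
tool_rot: [-3.139, -0.001, 1.76]
force: [0.7, -0.2, -1.1]
grip_width: 0.0112
finger_force: 58.9
at [ 0.5683 -0.2174  0.1943] [-1.7988e+02 -4.0000e-02  1.0083e+02] rows [-0.538 -0.075 -0.095] -0.021 clk 6.85 f [ 0.7 -0.2 -1.1] w 0.0112 ff 58.9007842540741
```

```bash
python3 -m creep '[[-0.5,-0.07,0,0,0.05],[-0.54,-0.07,0,0,0.05],[-0.54,-0.07,0,0,0.05],[-0.54,-0.07,0,0,0.05]]'
python3 - <<'E'
from h import *
s=status.observe(); im=grab_frame('wrist'); cv2.imwrite('pics/w4.png',im)
go(.5418,-.1162,.2,101,s);print(s['tool_rot'])
E
```

```text
clock: 7.35
position: [0.5711, -0.2464, 0.1957]
tool_rot: [-3.141, -0.001, 1.763]
force: [0.5, 0.4, -1.2]
grip_width: 0.0115
finger_force: 58.9
at [ 0.5711 -0.2464  0.1957] [-1.7997e+02 -4.0000e-02  1.0099e+02] rows [ 2.223 -0.066 -0.07 ] -0.001 clk 7.35 f [ 0.5  0.4 -1.2] w 0.0115 ff 58.89781415462494
[-3.14113390e+00 -6.26380949e-04  1.76263569e+00]
```

View pics/w4.png

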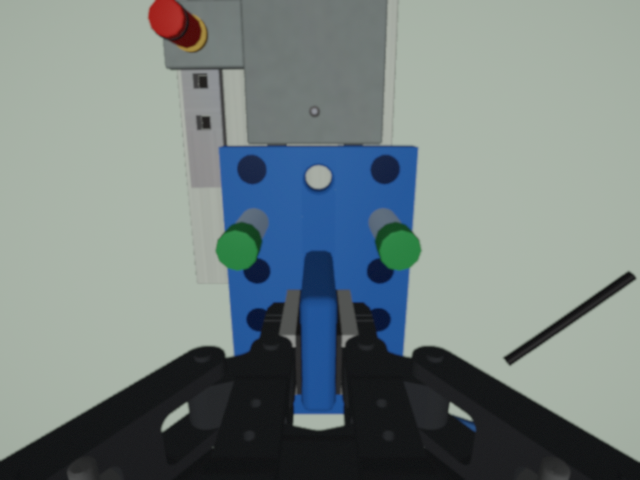

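The view shows one deck pin at (314,111), the deck's near edge on row 143 from column 248 to 381, and the knob at (170,18). I'll fit the edges for the direction.

Run:
```python
from h import *
im=cv2.GaussianBlur(cv2.cvtColor(cv2.imread('pics/w4.png'),cv2.COLOR_BGR2GRAY),(0,0),1.2).astype(float)
gx=cv2.Sobel(im,cv2.CV_64F,1,0)
ang=[];mids=[]
zt=.1957-.036
L=[]
for (c0,c1) in [(244,248),(386,381)]:
    P=[]
    for r in range(70,132):
        c=c0+(c1-c0)*r/143; lo=int(c)-5; P.append((lo+np.argmax(np.abs(gx[r,lo:lo+11])),r))
    w=p2t(P,zt); k=np.polyfit(w[:,0],w[:,1],1)
    res=w[:,1]-np.polyval(k,w[:,0]);g=abs(res)<.001;k=np.polyfit(w[g,0],w[g,1],1);L.append(k);print(k,np.degrees(np.arctan(k[0])),abs(res).max())
pin=p2t([(314,111)],zt-.014)[0]; print('pin tool',pin,'deck mid y at pin',[np.polyval(k,pin[0]) for k in L])
crn=p2t([(248,143),(381,143)],zt);print('near edge',crn)
kn=p2t([(170,18)],.1957-.084)[0];print('knob top',kn)
```

```text
[-0.00613807 -0.05188579] -0.3516813358632563 0.0003623565066185469
[-0.001715    0.04734147] -0.09826203181521898 0.000401046648494649
pin tool [ 0.08026997 -0.00265174  0.1457    ] deck mid y at pin [np.float64(-0.05237849237624805), np.float64(0.04720380261891465)]
near edge [[ 0.05808383 -0.05150395  0.1597    ]
 [ 0.05806215  0.04646403  0.1597    ]]
knob top [ 0.13140278 -0.08472619  0.1117    ]
```

```bash
python3 -m creep '[[0.7,-0.02,0,0,0.05],[1.5,-0.04,0,0,0.05],[2.1,-0.055,0,0,0.05],[2.22,-0.055,0,0,0.05],[2.22,-0.055,0,0,0.05]]'
python3 -m creep '[[0,0,0.5,0,0.05],[0,0,1.1,0,0.05],[0,0,1.6,0,0.05],[0,0,1.65,0,0.05],[0,0,1.65,0,0.05]]'
python3 - <<'E'
from h import *
s=status.observe(); im=grab_frame('wrist'); cv2.imwrite('pics/w5.png',im[120:420,120:520]) or 0
cv2.imwrite('pics/w5.png',cv2.resize(im[100:300,180:460],(784,560),interpolation=cv2.INTER_CUBIC))
go(.5418,-.1162,.0704,101,s)
E
```

```text
clock: 8.02
position: [0.5428, -0.1172, 0.1963]
tool_rot: [3.141, 0.0, 1.762]
force: [0.9, -1.4, -2.2]
grip_width: 0.0113
finger_force: 58.9
clock: 8.65
position: [0.5431, -0.118, 0.0978]
tool_rot: [3.141, 0.0, 1.761]
force: [-0.6, 0.5, -1.2]
grip_width: 0.0112
finger_force: 58.8
at [ 0.5431 -0.118   0.0978] [1.7997e+02 2.0000e-02 1.0087e+02] rows [ 0.033 -0.016  0.456] -0.016 clk 8.65 f [-0.6  0.5 -1.2] w 0.0112 ff 58.757182359695435
```

View pics/w5.png

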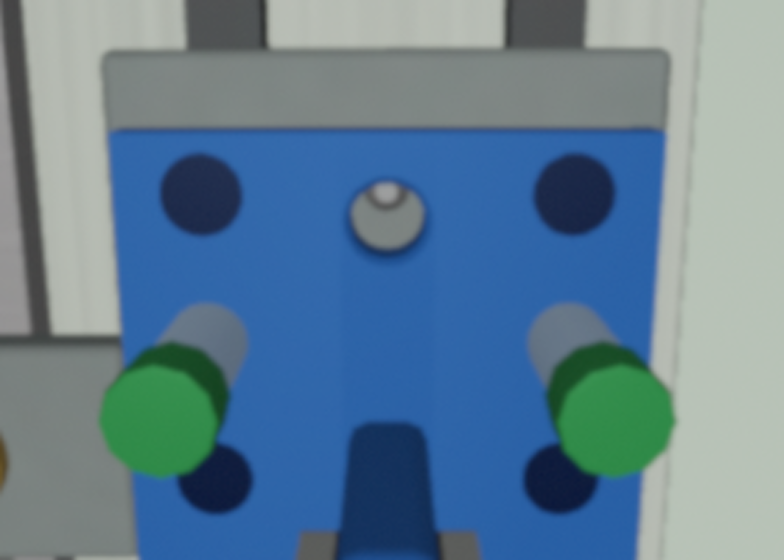

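The pin tip shows through the front hole at crop (387,193), in line with the hole centre at (388,217) sideways. I'll work out the fore-aft error.

Run:
```python
from h import *
f=lambda u,v:(180+u/2.8,100+v/2.8)
print(p2t([f(387,190),f(387,194),f(387,208)],.0478), p2t([f(388,217)],.0244))
print(p2t([f(104,54),f(668,54)],.0618),p2t([f(111,130),f(664,130)],.0244))
```

```text
[[0.05301178 0.00030704 0.0478    ]
 [0.05235247 0.000307   0.0478    ]
 [0.05003471 0.00030682 0.0478    ]] [[0.05187257 0.00046915 0.0244    ]]
[[ 0.07487897 -0.04869306  0.0618    ]
 [ 0.07487026  0.04892558  0.0618    ]] [[ 0.06436292 -0.03906015  0.0244    ]
 [ 0.064362    0.03983943  0.0244    ]]
```

```bash
python3 -m creep '[[0.01,0,0.1,0,0.05],[0.01,0,0.2,0,0.05],[0.01,0,0.3,0,0.05],[0.01,0,0.4,0,0.05],[0.01,0,0.44,0,0.05]]'
python3 -m creep '[[0,0,0.02,0,0.05],[0,0,0.03,0,0.05],[0,0,0.03,0,0.05]]'
```

```text
clock: 9.32
position: [0.5424, -0.1168, 0.0703]
tool_rot: [-3.141, -0.0, 1.761]
force: [-12.8, -1.2, 40.0]
grip_width: 0.0113
finger_force: 65.1
clock: 9.7
position: [0.5425, -0.1173, 0.0703]
tool_rot: [-3.141, 0.002, 1.761]
force: [-12.9, -0.7, 34.0]
grip_width: 0.0107
finger_force: 64.4
```

The TCP height matches flush (rack underside about 36 mm). I'll relax the load a little while still holding, then let go.

```bash
python3 -m creep '[[0,-0.01,-0.015,0,0.05],[0,-0.01,-0.015,0,0.05],[0,-0.01,-0.015,0,0.05]]'
python3 -m creep '[[0,0,0,0,0.3],[0,0,0,0,0.45],[0,0,0,0,0.45],[0,0,-0.5,0,0.45],[0,0,-1.2,0,0.45]]'
python3 -m creep '[[0,0,-0.7,0,0.45],[0,0,-1.4,0,0.45],[-0.5,0,-1.6,0,0.45],[-0.5,0,-1.6,0,0.45]]'
python3 - <<'E'
from h import *
s=status.observe(); im=grab_frame('wrist'); cv2.imwrite('pics/w6.png',im)
go(.4588,-.133,.2,11,s)
E
```

```text
clock: 10.07
position: [0.5423, -0.1172, 0.0704]
tool_rot: [3.141, 0.001, 1.761]
force: [-2.7, -0.5, 12.8]
grip_width: 0.011
finger_force: 61.3
clock: 10.7
position: [0.5414, -0.1167, 0.1419]
tool_rot: [-3.14, -0.001, 1.762]
force: [1.4, -0.1, 0.5]
grip_width: 0.0386
finger_force: 0.0
clock: 11.2
position: [0.548, -0.1486, 0.2386]
tool_rot: [3.14, 0.001, 1.758]
force: [0.1, 0.7, -0.6]
grip_width: 0.0386
finger_force: 0.0
at [ 0.548  -0.1486  0.2386] [1.7993e+02 8.0000e-02 1.0074e+02] rows [ 0.533 -1.413  0.64 ] 11.218 clk 11.2 f [ 0.1  0.7 -0.6] w 0.0386 ff 0.0
```

View pics/w6.png

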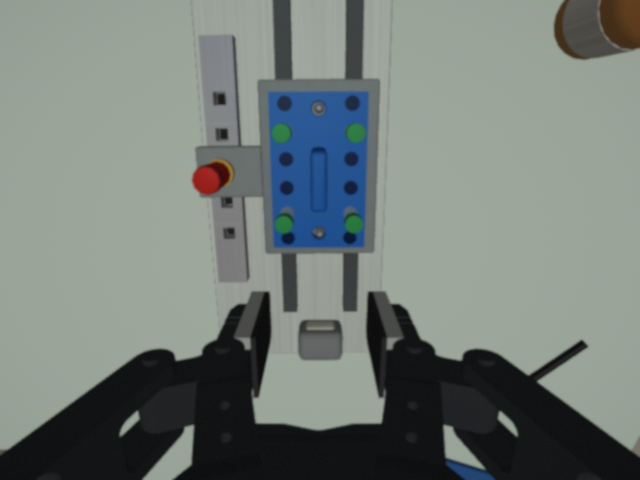

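The rack is seated, with both pins showing in its holes at (319,108) and (319,233). The knob top is at (207,180), and the bottle and buffer are untouched. Next I'll swing to the knob.

Run:
```python
from h import *
s=status.observe();print(s['qpos'].round(2))
print(p2w('wrist',[(207,180)],.084,s),p2w('wrist',[(319,108),(319,233)],.05,s))
hs=p2w('wrist',[(220,98),(222.5,133.5),(227.5,201.5),(230,233)],.022,s);print(hs.round(4),np.linalg.norm(np.diff(hs,axis=0),axis=1))
go(.4591,-.1338,.2,10.9,s)
```

```text
[ 0.57  0.48 -0.57  1.74  0.3   1.01  0.08]
[[ 0.46080849 -0.13148065  0.084     ]] [[ 0.53280523 -0.06511183  0.05      ]
 [ 0.55210574 -0.1658267   0.05      ]]
[[ 0.4482 -0.0719  0.022 ]
 [ 0.4539 -0.1008  0.022 ]
 [ 0.4658 -0.16    0.022 ]
 [ 0.4718 -0.1895  0.022 ]] [0.02948479 0.06041555 0.03002411]
at [ 0.5476 -0.1471  0.2379] [1.7999e+02 2.0000e-02 1.0082e+02] rows [ 0.495 -1.407  0.63 ] 11.24 clk 11.25 f [ 0.2 -0.2  0. ] w 0.0387 ff 0.0
```

```bash
python3 -m creep '[[0.1,-0.3,0,1.2,0.6],[0.2,-0.6,0,2.5,0.6],[0.3,-0.9,0,3.7,0.6],[0.4,-1.2,0,5,0.6],[0.5,-1.4,0,6.2,0.6]]'; python3 -c "
from h import *
go(.4591,-.1338,.2,10.9)"
```

```text
clock: 11.88
position: [0.4584, -0.1321, 0.2373]
tool_rot: [-3.141, 0.0, 0.89]
force: [0.2, 0.6, -0.2]
grip_width: 0.0511
finger_force: 0.0
at [ 0.4584 -0.1321  0.2373] [-1.7994e+02  2.0000e-02  5.1010e+01] rows [-0.015  0.028  0.621] 5.014 clk 11.88 f [ 0.2  0.6 -0.2] w 0.0511 ff 0.0
```

```bash
python3 -m creep '[[0,0.02,0.2,1.2,0.6],[0,0.02,0.4,2.5,0.6],[0,0.02,0.6,3.7,0.6],[0,0.02,0.6,5,0.6],[0,0.02,0.6,5.02,0.6]]'
python3 - <<'E'
from h import *
status.observe(); s=status.observe(); im=grab_frame('wrist')
cv2.imwrite('pics/w7.png',im)
d=silhouettes('wrist','knob');print([(round(x['p'],2),(np.array(x['extent'])*[640,480,640,480]).round(0).tolist()) for x in d])
go(.4594,-.133,.056,10.9,s)
E
```

```text
clock: 12.5
position: [0.4602, -0.1328, 0.2013]
tool_rot: [-3.141, 0.001, 0.196]
force: [0.6, 0.4, 0.1]
grip_width: 0.0515
finger_force: 0.0
[(0.79, [304.0, 210.0, 338.0, 251.0])]
at [ 0.4602 -0.1328  0.2013] [-1.7998e+02  5.0000e-02  1.1250e+01] rows [-1.200e-02  2.000e-03  2.422e+00] 0.044 clk 12.5 f [0.6 0.4 0.1] w 0.0515 ff 0.0
```

View pics/w7.png

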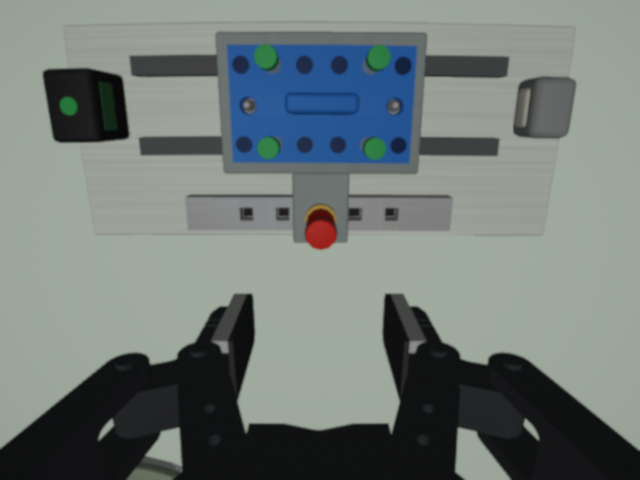

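The knob top is at (320,233), centred between the jaws, and the reader is at image left (tool −y).

```bash
python3 -c "
from h import *
print(p2t([(320.5,233)],.1173))"
python3 -m creep '[[0,0.01,0.6,0.03,0.6],[0,0.01,1.2,0.03,0.6],[0,0.01,1.8,0.03,0.6],[0,0.01,1.85,0.03,0.6]]'; python3 -c "
from h import *
go(.4594,-.133,.056,10.9)"
```

```text
[[0.00107784 0.00100358 0.1173    ]]
clock: 13.1
position: [0.4594, -0.1337, 0.0893]
tool_rot: [-3.14, 0.003, 0.193]
force: [0.0, -0.0, 0.5]
grip_width: 0.0513
finger_force: 0.0
at [ 0.4594 -0.1337  0.0893] [-179.9     0.18   11.09] rows [ 0.004 -0.011  0.555] 0.023 clk 13.1 f [ 0.  -0.   0.5] w 0.0513 ff 0.0
```

```bash
python3 -m creep '[[0.015,0,0.3,0,0.6],[0.015,0,0.55,0,0.6],[0.015,0,0.55,0,0.2],[0.015,0,0.55,0,0.1],[0.015,0,0.55,0,0.1]]' 50
python3 -m creep '[[0,0,0,0,0.1],[0,0,0,0,0.1],[0,0,0,0,0.1]]'; python3 -c "
from h import *
go(.4594,-.133,.056,10.9)"
```

```text
clock: 13.72
position: [0.4616, -0.134, 0.0584]
tool_rot: [3.141, -0.001, 0.191]
force: [-1.3, 0.0, 3.5]
grip_width: 0.0208
finger_force: 48.8
clock: 14.1
position: [0.4616, -0.1341, 0.0583]
tool_rot: [3.141, -0.0, 0.19]
force: [-2.8, 1.2, 7.8]
grip_width: 0.0207
finger_force: 48.9
at [ 0.4616 -0.1341  0.0583] [ 1.7998e+02 -2.0000e-02  1.0910e+01] rows [-0.032 -0.024  0.038] 0.002 clk 14.1 f [-2.8  1.2  7.8] w 0.0207 ff 48.93714666366577
```

```bash
python3 -m creep '[[0,0,-0.08,0,0.1],[0,0,-0.16,0,0.1],[0,0,-0.25,0,0.1],[0,0,-0.25,0,0.1],[0,0,-0.25,0,0.1]]'
```

```text
clock: 14.72
position: [0.4616, -0.134, 0.0728]
tool_rot: [3.142, -0.0, 0.19]
force: [4.0, 0.7, -7.0]
grip_width: 0.021
finger_force: 49.1
```

The lift is 14.5 mm with about 7 N down, which matches the spring. Now the slide by one hole.

```bash
python3 -m creep '[[0,-0.12,0,0,0.1],[0,-0.25,0,0,0.1],[0,-0.38,0,0,0.1],[0,-0.5,0,0,0.1],[0,-0.5,0,0,0.1]]'
python3 -m creep '[[0,0,0.08,0,0.1],[0,0,0.16,0,0.1],[0,0,0.25,0,0.1],[0,0,0.25,0,0.1],[0,0,0.25,0,0.1]]'
```

```text
clock: 15.35
position: [0.4557, -0.1036, 0.0728]
tool_rot: [-3.141, 0.0, 0.192]
force: [4.3, 1.3, -6.8]
grip_width: 0.0205
finger_force: 49.3
clock: 15.98
position: [0.4557, -0.1049, 0.0581]
tool_rot: [3.141, 0.0, 0.19]
force: [-2.0, 1.8, 15.9]
grip_width: 0.0205
finger_force: 52.1
```

The pin went down at 29.8 mm. A gentle sideways nudge will tell whether it is locked in the hole.

```bash
python3 -m creep '[[0,-0.04,-0.01,0,0.1],[0,-0.04,-0.01,0,0.1],[0,-0.04,-0.01,0,0.1]]'
python3 -m creep '[[0,0.07,0,0,0.1],[0,0.07,0,0,0.1],[0,0.07,0,0,0.1]]'
```

```text
clock: 16.35
position: [0.4553, -0.1024, 0.0584]
tool_rot: [3.141, 0.0, 0.19]
force: [0.8, -0.1, 4.6]
grip_width: 0.0205
finger_force: 50.5
clock: 16.73
position: [0.4559, -0.1053, 0.0583]
tool_rot: [-3.14, 0.0, 0.191]
force: [-1.6, 10.6, 7.5]
grip_width: 0.0205
finger_force: 51.4
```

The nudge is blocked with 10.6 N after about 3 mm of play, so the pin is in the hole. I'll centre it and hand in.

```bash
python3 -m creep '[[0,-0.04,0,0,0.1],[0,-0.04,0.01,0,0.1],[0,-0.04,0.01,0,0.1],[0,-0.04,0.01,0,0.1]]'
python3 -c "
from h import *
s=status.observe();im=grab_frame('wrist');cv2.imwrite('pics/w8.png',im);print(s['force'],s['finger_force'])
print(bot.job_done())"
```

```text
clock: 17.23
position: [0.4556, -0.1043, 0.0581]
tool_rot: [3.141, 0.0, 0.19]
force: [-2.4, 0.9, 15.1]
grip_width: 0.0208
finger_force: 52.3
[-2.35390987  0.91003467 15.0780798 ] 52.26183593273163
the job is handed in; nothing more can be done
None
```

I handed the job in at about 17 s: the rack was seated over both pins and let go, the carriage is one hole towards the reader with the pin home (a nudge was blocked in the hole), and the knob is still gripped at about 52 N. No verdict came back.

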